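# Close the clamp ring on a bench extraction duct

### The arm

A 6-joint arm with a two-finger parallel gripper is mounted at the origin on the work surface. World frame = base frame: x ahead of the robot, y to its left, z up, the work surface at z = 0. Lengths are in m, angles in rad, forces in N, time in s.
With the tool pointing down it reaches from about 0.425 to 0.925 m from the base axis. Payload 12.5 kg.
Tool frame: the origin (TCP) lies at the very end of the fingers, on their centre line; the grasp point (between the pads) lies 19 mm behind it (manip.tcp_to_grasp is the distance from the TCP to the grasp point, in m); y points along the fingers, x is the direction in which the jaws open and shut, and the axes are right-handed (so a half turn about y gives the same grasp; the last joint's range is limited). The gripper opens to 85 mm and grips with 20 to 120 N. Pads are 22 mm wide; open, the fingers measure 114 mm over their backs; the gripper's body (76 mm by 85 mm) begins 54 mm behind the grasp point. The pads swing forward as they close: fully open they stand 13 mm farther back than shut.
Start: joints at [1.099, 0.491, 1.559, -0, 1.092, -0.106], TCP at [0.224, 0.584, 0.231] pointing down, gripper open.
Joint ranges: [-3.1, 3.1], [-0.84, 2.19], [0.05, 2.79], [-1.13, 4.28], [0.06, 2.93], [-2.69, 2.69]. Speed limits (rad/s): [2.22, 2.22, 2.79, 3.14, 3.14, 3.14].

### API

Orientations are given as a unit quaternion [w, x, y, z].
In Python, from cell import sense, vision, workorder, manip gives the robot as it stands.
- The arm moves only by the tool step_arm, never from a script. Its argument "motion" is one flat list of numbers, 7 for each row, row after row: the opening, from -1 (shut) to 1 (fully open), then the shift along the world's x, y, z in mm, then the turn, a rotation vector about the world's x, y, z in units of 8 degrees (1.0 is 8 degrees). A call has 1 to 5 rows; each row is the pose to reach, as a shift and turn from the pose commanded when the call began; what a row does not reach only later rows make up. A row lasts 1/8 s, in which the tool goes at most 62.5 mm and 10.7 degrees, less where a joint would pass 70% of its speed; a pose out of reach is approached as far as the arm can. A call with a gripper value outside its range is refused whole. The fingers move at their own pace and stop on an object; "force" is the grip in N (left out, the last holds). Time passes only in rows, so rows that repeat a pose let the fingers close. It gives the time, the measured TCP pose, the force and the opening at its end, in the units of the state.
- sense(): the state, without advancing time (a new reading comes with each control period).
- vision.grab_frame(name): name is "side" or "top"; returns a dict with "frame" (480x640x3 uint8, red, green, blue), "camera_matrix" (3x3 intrinsics, pixels), "position" and "attitude" of the camera in the world. Camera axes: x right, y up, looking along -z (the intrinsics and any distortion apply to the point x, -y, -z); pixel columns grow to the right and rows downward; lengths in m; the calibration is good to about 2 mm. A picture is of the moment at which its call begins. There is no depth.
- workorder.finish_job(): hands the job in, once; it reports no verdict.
The state is a dict: "t": time; "q": joint angles; "joint_vel": joint speeds; "joint_torque": joint torques, N m; "tcp_pos": TCP position; "ee_rot": TCP orientation; "wrist_force": force on the tool from outside, world axes, zero at the start; "torque": the same for the moment, N m; "grip_width": finger opening in m.
Only numpy, scipy, OpenCV 4.12 (cv2) and the standard library are available. Lean on these libraries where they do the work, as an engineer would, in place of code of your own. Each camera call takes 0.05 s, during which the arm holds its last target. There are 200 camera calls.

### The job

The hose reducer stands loose and a little off centre on the bench's dust extraction port. Swing the free half of the clamp ring around the two flanges and press it firmly home until the sprung wire bail clicks over its catch, then throw the latch lever over centre until it lies fully closed and the reducer is clamped tight and centred. It is thin sheet steel: push, never with more than about 25 N, and leave the other things on the bench where they are.

Things in the scene. Friction and masses are not known exactly. Their poses are not given: they have to be found in the camera images.
- duct_port: Bench extraction port, fixed: 100 mm pipe on a 170 mm foot plate; 120 mm flange on top, its face 110 above the bench. Origin: pipe axis at bench level, z up. It carries the steel clamp ring (outer diameter 132, 22 tall, mid-height 110 above the bench): fixed half on the port's +x side, free half on its -x side, hinge at +y, latch at -y.
- reducer: Loose galvanised reducer, 0.3 to 0.56 kg: flange 120 diameter x 6 thick at its foot, 100 mm neck, cone to an open 60 mm hose tail, 72 tall. Origin: centre of its underside, z up. It starts on the port's flange, 4 to 11 mm off centre towards the free half, which slides it home as it closes.
- flange_center (a point): Point on the pipe axis, on the port flange's upper face (110 above the bench): where the reducer's origin belongs. Axes as duct_port.
- hinge_pin (a point): Axis (vertical) of the ring's hinge, at (0, 76) mm in the port's x, y, at mid-height of the ring. Axes as duct_port.
- clamp_jaw (a joint): Angle of the free half, rad: 0 shut, grows as it opens to the port's -x (clockwise from above); starts 0.48 to 0.76. A spring reopens it if let go uncaught. It closes with 3 to 9 N at the ear; from 0.06 a rubber seal strip inside stiffens it (2.5 N/mm): the bail clicks at 12 to 17 N near 0.025 and it stops hard at 0.019, 19 N. Let go, it eases to 0.05; the lever draws it below 0.01.
- jaw_ear (a point): Place to push on the ear of the free half: an upright tab 8 thick, 36 long, 22 tall (99 to 121 above the bench) near its free end, in the plane of the hinge axis. The point is on its outer face, 12 from its free end, 148 from the hinge axis; push square to the line from the hinge pin, anticlockwise from above.
- catch_seat (a point): Where the bail's bar sits when latched, in the hooked catch near the free end of the free half: (-34.5, -82) mm in the port's x, y when shut, mid-height. Turns with the free half; axes as duct_port when shut. The catch has a ramp on its +x side and a 5 mm lip 3 to 6 mm outside (-y of) the seat. The bar is caught when inside the lip and at x -10 to 0 mm from the seat.
- latch_lever (a joint): Angle of the latch lever, rad: 0 closed, lying along the fixed half (to the port's +x); grows clockwise from above; starts 1.75 to 1.80, standing out, and stays where left. Leave it there while closing the ring, or the bail falls short. With the bail caught, closing takes up to 9 N at the pad (most at 0.9 rad); below 0.2 rad it is past centre and snaps shut, resting at about 0.02.
- lever_pivot (a point): Axis (vertical) of the latch lever, on the fixed half at (18, -84) mm in the port's x, y, at mid-height of the ring. Axes as duct_port.
- lever_pad (a point): Centre of the lever's outer push face, 67 from the pivot: its last 36 mm, a pad 10 thick, 22 tall (99 to 121 above the bench), bent 30 degrees towards the ring. Square to this face, the closing push points 120 degrees anticlockwise of the port's x at lever 0, less the lever's angle. It closes anticlockwise from above.
- bail_bar (a point): Middle of the upright end bar (5 diameter, 26 tall) of the wire bail, a sprung loop about 65 long hinged on the lever 20 from its pivot. A light spring keeps it turned in towards the ring; it rides over the catch's ramp by itself as the ring closes.
- hoop: Bystander: loose bamboo hoop, 116 diameter, 40 tall, lying by the latch; origin at the centre of its underside.
- spare_seal: Bystander: black rubber ring, 112 diameter, 6 thick, lying by the hinge; origin at the centre of its underside.
- screwdriver: Bystander: screwdriver lying between the robot and the port; origin under its middle.
- steamer: Bystander: bamboo steamer basket, 150 diameter, 55 tall, on the left; origin at the centre of its underside.
- mug: Bystander: white mug, 80 diameter, 90 tall, on the right; origin at the centre of its underside.
- glue_bottle: Bystander: bottle, 60 diameter, 160 tall, on the right; origin at the centre of its underside.
- mallet: Bystander: hammer lying on the right; origin under its middle.
- blank: Bystander: upright bamboo plug, 48 diameter, 50 tall, on the left; origin at the centre of its underside.
Not all that is in view belongs to the job. What is shaped like the reducer but blue is not meant.

How it is judged:
On the way:
1. the free half is closed round the flanges and the bail's bar has dropped behind the catch (value of joint clamp_jaw below 0.09 rad and y of bail_bar in the frame of catch_seat above -0.003 m and x of bail_bar in the frame of catch_seat between -0.015 and 0.003 m), for 0.2 s.
At the end, for the whole second after the job is handed in: The free half is drawn fully shut (below 0.012 rad), the lever lies closed (below 0.06 rad), the bail's bar sits in the catch (within 4 mm of catch_seat), and the reducer stands upright (within 0.03 rad), at rest and centred on the port (within 2.5 mm) (value of joint clamp_jaw below 0.012 rad and value of joint latch_lever below 0.06 rad and distance between bail_bar and catch_seat below 0.004 m and horizontal distance between reducer and flange_center below 0.0025 m and angle between reducer's own z axis and vertical below 0.03 rad and linear speed of reducer below 0.01 m/s); the robot touches nothing.
It fails at once if the robot pushes on the port, its clamp ring or latch, or on the reducer, with more than 28 N (contact force between any of the arm, the fingers and duct_port above 28 N or contact force between any of the arm, the fingers and reducer above 28 N).
It fails at once if a bystander is moved by more than 30 mm (distance of any of hoop, spare_seal, screwdriver, steamer, mug, glue_bottle, mallet, blank from where it was at the start of the episode above 0.03 m).
It also fails if it takes over 64 s, if anything falls off the work surface, if the arm or the gripper's body presses on something with over 40 N, if the wrist force passes 120 N, or if a joint passes its speed limit or range.

## Working session

There is one attempt and no reset: what is moved stays moved. The work goes in short steps, Python scripts to look and compute and a tool call to move; the robot and the scene stay as the last step left them, time stands still between calls to the robot, and variables do not carry over. Pictures are saved under pics/ and viewed, about 8 in all and at most 12, crops included, and the job is handed in when it is done.

Besides the shell and the picture viewer there is one more tool, called by a JSON object that holds its "method" and its "body". step_arm: Moves the arm, as the interface text tells. Its arguments: {"type":"object","properties":{"motion":{"type":"array"},"force":{"type":"number"}},"required":["motion"]}

```bash
mkdir -p pics; ls; cat > h.py <<'E'
import numpy as np, cv2
from cell import sense, vision, workorder, manip
from scipy.spatial.transform import Rotation as R
def grab(n,f):
    g=vision.grab_frame(n); cv2.imwrite(f'pics/{f}.png',g['frame'][...,::-1])
    np.savez(f'pics/{f}.npz',**{k:np.array(v) for k,v in g.items()}); return g
def cam(f):
    g=dict(np.load(f'pics/{f}.npz',allow_pickle=True)); a=g['attitude']
    Rm=a if a.shape==(3,3) else R.from_quat(a[[1,2,3,0]]).as_matrix()
    return g['camera_matrix'],g['position'],Rm,g
def pt(f,u,v,z):
    K,p,Rm,_=cam(f); d=np.linalg.inv(K)@[u,v,1]; d=Rm@[d[0],-d[1],-d[2]]
    return p+d*(z-p[2])/d[2]
def proj(f,X):
    K,p,Rm,_=cam(f); c=Rm.T@(np.array(X)-p); c=K@[c[0],-c[1],-c[2]]; return c[:2]/c[2]
def crop(f,u0,v0,u1,v1,s,o):
    im=cv2.imread(f'pics/{f}.png')[v0:v1,u0:u1]; cv2.imwrite(f'pics/{o}.png',cv2.resize(im,None,fx=s,fy=s,interpolation=cv2.INTER_CUBIC))
E
python3 - <<'E'
from h import *
for n in('top','side'):
    g=grab(n,n+'0'); print({k:v for k,v in g.items() if k!='frame'})
print(sense())
a=cv2.imread('pics/top0.png');cv2.imwrite('pics/t0.png',a)
E
```

```text
pics
{'camera_matrix': array([[510.6569887 ,   0.        , 326.70023847],
       [  0.        , 510.6569887 , 235.62985233],
       [  0.        ,   0.        ,   1.        ]]), 'position': array([ 0.43580259, -0.01376336,  1.23779792]), 'attitude': array([-0.70153489, -0.02174374,  0.01204016,  0.71220155])}
{'camera_matrix': array([[493.81943535,   0.        , 310.98358698],
       [  0.        , 493.81943535, 236.82147678],
       [  0.        ,   0.        ,   1.        ]]), 'position': array([ 0.33104459, -0.91535847,  1.21949392]), 'attitude': array([ 0.93742333,  0.33549106, -0.03087094, -0.08792181])}
{'t': 0.1, 'q': array([ 1.09941962e+00,  4.91483239e-01,  1.55938943e+00, -1.74613958e-06,
        1.09172984e+00, -1.05579420e-01]), 'joint_vel': array([ 1.28043488e-04, -1.87087373e-03,  9.26467541e-05, -9.23971822e-04,
        9.80965496e-04, -8.59565252e-04]), 'joint_torque': array([ 2.45172065e-03, -6.19441938e+01, -2.62025410e+01, -1.19322804e-04,
        2.88549614e-03, -1.12327878e-04]), 'tcp_pos': array([0.22343137, 0.58347651, 0.23079583]), 'ee_rot': array([-0.5824297 ,  0.58277108,  0.40040658, -0.40103377]), 'wrist_force': array([-0.32277302,  0.40455187, -0.61981903]), 'torque': array([-0.03865729, -0.00180742,  0.01092031]), 'grip_width': 0.08517090357698286}
```

View pics/top0.png

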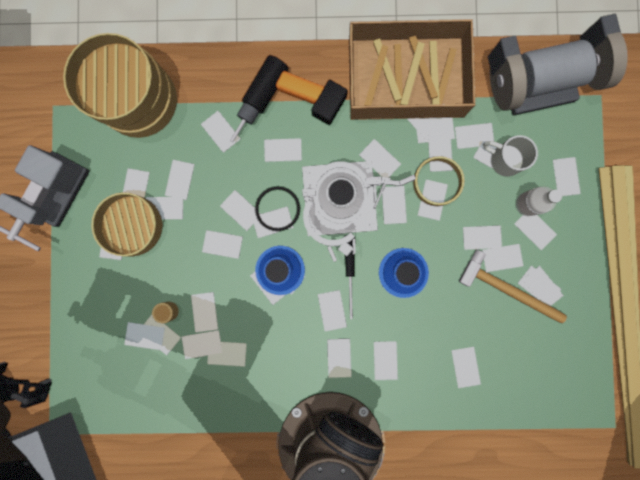

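View pics/side0.png

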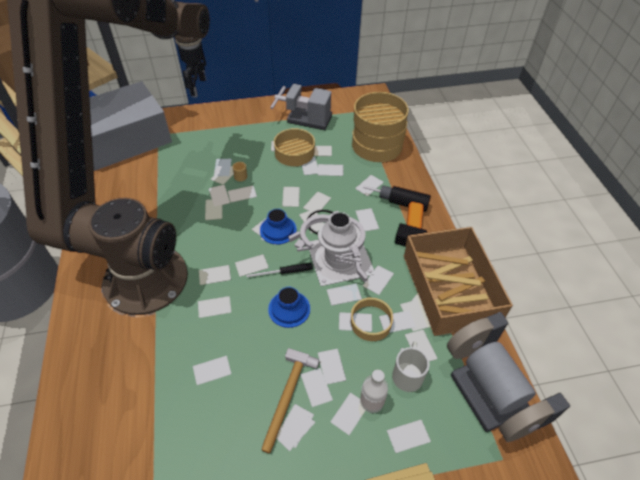

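The top view shows the robot's base at the bottom, so image up is world +x and left is +y. Three things are shaped like the reducer:
- a grey one at (341,193) on the square foot plate with the ring
- a blue one at (280,270)
- a blue one at (404,272)

The grey one fits the description. The latch is on its right (hoop side, about -y) and the hinge on its left (black ring). I'll enlarge both views to confirm.

```bash
python3 - <<'E'
from h import *
crop('top0',285,145,475,285,4.2,'tc'); crop('side0',285,195,415,292,6,'sc')
E
```

```text
(no output)
```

View pics/tc.png

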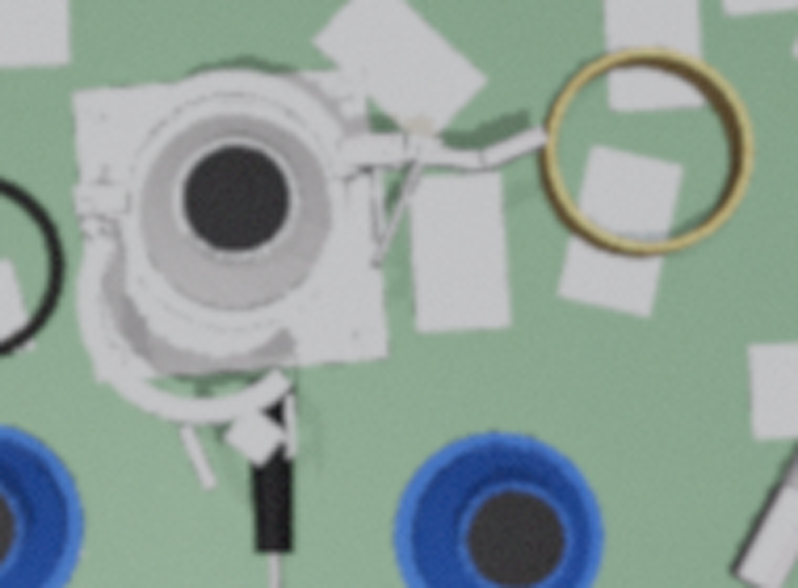

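View pics/sc.png

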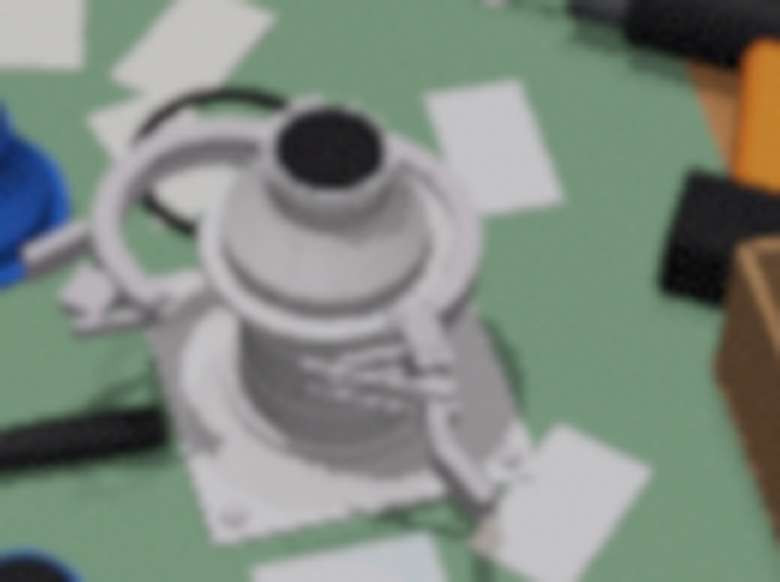

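The crops confirm it: a grey reducer on the square foot plate. In the top crop the hinge knuckle is at (103,200), the ear tab runs (185,428)–(210,487), the catch block is at (260,435), and the lever runs (350,150)→(545,135). Next I'll fit the port pose and the jaw and lever angles, then overlay them as a check.

```bash
cat >> h.py <<'E'
def port(C,yaw,x,y,z=.11):
    c,s=np.cos(yaw),np.sin(yaw); return np.array([C[0]+c*x-s*y,C[1]+s*x+c*y,z])
def jaw(C,yaw,a,x,y,z=.11):   # point of free half (shut coords), clockwise by a about hinge
    c,s=np.cos(-a),np.sin(-a); y-=.076; return port(C,yaw,c*x-s*y,.076+s*x+c*y,z)
def lev(C,yaw,b,x,y,z=.11):
    c,s=np.cos(-b),np.sin(-b); return port(C,yaw,.018+c*x-s*y,-.084+s*x+c*y,z)
E
python3 - <<'E'
from h import *
f=lambda u,v,z:pt('top0',285+u/4.2,145+v/4.2,z)
P=[f(*c,.006) for c in((73,93),(365,72),(388,355),(97,375))]
C=np.mean(P,0); e=(P[1]-P[0]+P[2]-P[3]); yaw=np.arctan2(e[1],e[0])+np.pi/2
print('plate',C,yaw,[np.linalg.norm(P[i]-P[i-1]) for i in range(4)])
H=f(103,200,.121);E=f(210,487,.121);E0=f(185,428,.121)
print('hinge',H,'pred',port(C,yaw,0,.076),'ear tip',E,np.linalg.norm(E-H))
L0=f(350,152,.121);L1=f(480,160,.121);L2=f(545,135,.121);print('lev',L0,L1,L2,'pivot pred',port(C,yaw,.018,-.084))
red=f(236,200,.182);print('reducer tail',red)
def loc(X):
    d=X-C;c,s=np.cos(yaw),np.sin(yaw);return 1e3*np.array([c*d[0]+s*d[1],-s*d[0]+c*d[1]])
for n,X in dict(H=H,E=E,E0=E0,L0=L0,L1=L1,L2=L2,red=red,catch=f(260,435,.121)).items():print(n,loc(X).round(1))
# side plate corners
E
```

```text
plate [ 0.58519913 -0.03062324  0.006     ] 0.054098994028674685 [np.float64(0.16414705109929442), np.float64(0.16937512315842693), np.float64(0.16442257930752718), np.float64(0.16766767404021848)]
hinge [0.58460978 0.03755589 0.121     ] pred [0.58108961 0.04526557 0.11      ] ear tip [ 0.43368285 -0.01613641  0.121     ] 0.16019300986058718
lev [ 0.607712   -0.09211653  0.121     ] [ 0.60235352 -0.15993036  0.121     ] [ 0.61493075 -0.19413481  0.121     ] pivot pred [ 0.60771489 -0.11352704  0.11      ]
reducer tail [ 0.5753879 -0.0310669  0.182    ]
H [ 3.1 68.1]
E [-150.5   22.7]
E0 [-119.    33.5]
L0 [ 19.2 -62.6]
L1 [  10.1 -130. ]
L2 [  20.8 -164.9]
red [-9.8  0.1]
catch [-125.3   -5.2]
```

```bash
cat > ov.py <<'E'
from h import *
def overlay(f,C,yaw,a,b,box,s,o):
    u0,v0,u1,v1=box; im=cv2.resize(cv2.imread(f'pics/{f}.png')[v0:v1,u0:u1],None,fx=s,fy=s,interpolation=cv2.INTER_CUBIC)
    def line(P,col,cl=False):
        q=np.array([(proj(f,X)-[u0,v0]+.5)*s for X in P]).astype(np.int32); cv2.polylines(im,[q],cl,col,1,cv2.LINE_AA)
    line([port(C,yaw,x,y,.006) for x,y in((-.085,-.085),(.085,-.085),(.085,.085),(-.085,.085))],(0,0,255),True)
    T=np.linspace(0,2*np.pi,60)
    line([port(C,yaw,.06*np.cos(t),.06*np.sin(t),.11) for t in T],(255,0,255))
    line([port(C,yaw,.066*np.cos(t),.066*np.sin(t),.121) for t in T[:16]-np.pi/2] ,(255,0,0))
    line([port(C,yaw,.066*np.cos(t),.066*np.sin(t),.121) for t in np.linspace(-1.5,1.5,30)],(255,0,0))
    line([jaw(C,yaw,a,.066*np.cos(t),.066*np.sin(t),.121) for t in np.linspace(1.65,4.6,30)],(0,160,0))
    line([jaw(C,yaw,a,-.0345+.003*np.cos(t),-.082+.003*np.sin(t),.121) for t in T],(0,160,255))
    line([port(C,yaw,.004*np.cos(t),.076+.004*np.sin(t),.121) for t in T],(0,0,255))
    line([lev(C,yaw,b,x,y,.121) for x,y in((0,0),(.0487,0),(.0799,.018))],(255,255,0))
    return im
E
cat > o1.py <<'E'
from ov import *
C=[.5852,-.0306];yaw=.054
A=overlay('top0',C,yaw,.68,1.77,(295,150,425,265),4,'')
B=overlay('side0',C,yaw,.68,1.77,(285,195,380,292),4,'')
h=max(A.shape[0],B.shape[0]);p=lambda m:cv2.copyMakeBorder(m,0,h-m.shape[0],0,0,0)
im=np.hstack([p(A),p(B)]);im=im[:, :];print(im.shape)
cv2.imwrite('pics/ov1.png',cv2.resize(im,None,fx=min(1,800/im.shape[1]),fy=min(1,800/im.shape[1])))
E
python3 o1.py
```

```text
(460, 900, 3)
```

View pics/ov1.png

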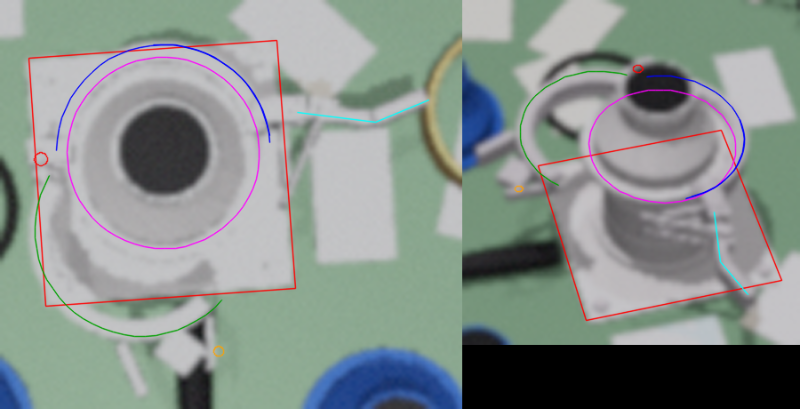

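```bash
cat > plan.py <<'E'
from h import *
C=[.5852,-.0306];yaw=.054
EAR0=np.deg2rad(30.4)
H=port(C,yaw,0,.076)
def ear(a,d,r=.148):   # TCP offset d mm outside the ear face at jaw angle a; push dir
    th=-np.pi/2-EAR0-a+yaw; rad=np.array([np.cos(th),np.sin(th)]); t=np.array([-rad[1],rad[0]])
    return H[:2]+r*rad-t*(.004+d/1e3), rad, t
def pad(b,d):
    n=np.deg2rad(120)-b+yaw; t=np.array([np.cos(n),np.sin(n)])
    return lev(C,yaw,b,.0668,.0048)[:2]-t*d/1e3, t
E
python3 - <<'E'
from plan import *
s=sense();M=R.from_quat(np.r_[s['ee_rot'][1:],s['ee_rot'][0]]).as_matrix();print(s['t'],M.round(3),s['tcp_pos'])
print('xaxis yaw deg',np.degrees(np.arctan2(M[1,0],M[0,0])))
for a in(.7,.4,.1,.02,0):
    p,r,t=ear(a,11);print(a,(p*1e3).round(1),'rad',np.degrees(np.arctan2(r[1],r[0])).round(1),'t',t.round(2))
p,r,t=ear(.7,35);print('pre',p*1e3)
for b in np.arange(1.77,-.1,-.25):
    p,t=pad(b,14.5);print(round(b,2),(p*1e3).round(1),np.degrees(np.arctan2(t[1],t[0])).round(1))
E
```

```text
0.1 [[ 0.358 -0.    -0.934]
 [ 0.934 -0.001  0.358]
 [-0.001 -1.     0.   ]] [0.22343137 0.58347651 0.23079583]
xaxis yaw deg 69.04140834708309
0.7 [438.7   2.3] rad -157.4 t [ 0.38 -0.92]
0.4 [457.8 -37.9] rad -140.2 t [ 0.64 -0.77]
0.1 [487.8 -70.6] rad -123.0 t [ 0.84 -0.55]
0.02 [497.4 -77.7] rad -118.5 t [ 0.88 -0.48]
0 [499.9 -79.3] rad -117.3 t [ 0.89 -0.46]
pre [429.47060632  24.45330694]
1.77 [ 589.3 -185.7] 21.7
1.52 [ 607.7 -188. ] 36.0
1.27 [ 626.2 -185.6] 50.3
1.02 [ 643.4 -178.8] 64.7
0.77 [ 658.5 -168. ] 79.0
0.52 [ 670.4 -153.7] 93.3
0.27 [ 678.4 -137. ] 107.6
0.02 [ 682.  -118.7] 121.9
```

{"method": "step_arm", "body": {"motion": [-1,20,-56,0,0,0,-0.6,-1,41,-112,0,0,0,-1.2,-1,62,-168,0,0,0,-1.8,-1,82,-224,0,0,0,-2.4,-1,103,-280,0,0,0,-3], "force": 40}}

```text
t: 0.72
tcp_pos: [0.3267, 0.3019, 0.2313]
ee_rot: [-0.653, 0.654, 0.27, -0.27]
wrist_force: [1.2, -0.5, 0.1]
grip_width: 0.0002
```

{"method": "step_arm", "body": {"motion": [-1,20,-56,0,0,0,-0.6,-1,41,-112,0,0,0,-1.2,-1,62,-168,0,0,0,-1.8,-1,82,-224,0,0,0,-2.4,-1,103,-279,0,0,0,-2.8]}}

```text
t: 1.35
tcp_pos: [0.4298, 0.0227, 0.2314]
ee_rot: [0.694, -0.694, -0.138, 0.138]
wrist_force: [0.5, 0.1, 0.5]
grip_width: -0.0
```

{"method": "step_arm", "body": {"motion": [-1,0,0,-50,0,0,0,-1,0,0,-100,0,0,0,-1,0,0,-124,0,0,0,-1,0,0,-124,0,0,0]}}

```text
t: 1.85
tcp_pos: [0.4288, 0.0247, 0.1061]
ee_rot: [0.694, -0.693, -0.138, 0.14]
wrist_force: [0.4, -0.9, -0.4]
grip_width: 0.0003
```

```bash
python3 - <<'E'
from h import *
grab('top','top1');grab('side','side1')
a=cv2.resize(cv2.imread('pics/top1.png')[150:270,290:425],None,fx=3.2,fy=3.2,interpolation=2)
b=cv2.resize(cv2.imread('pics/side1.png')[180:300,260:375],None,fx=3.2,fy=3.2,interpolation=2)
cv2.imwrite('pics/c1.png',np.hstack([a,b]));print(sense()['wrist_force'],sense()['tcp_pos'])
E
```

```text
[-0.60145735 -0.47943362 -0.56300285] [0.42981005 0.02468581 0.10789221]
```

View pics/c1.png

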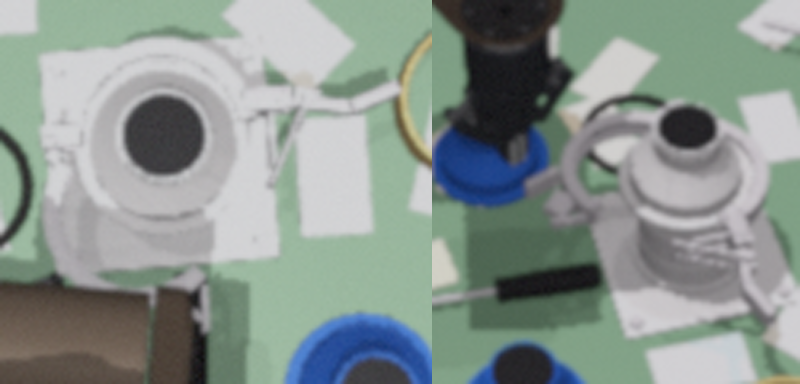

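The finger (side view, (515,150)) stands just outside the ear tab at (540,178), as planned. Now I'll ease into contact.

{"method": "step_arm", "body": {"motion": [-1,2,-4,0,0,0,0,-1,3,-8,0,0,0,0,-1,5,-12,0,0,0,0,-1,6,-15,0,0,0,0,-1,6,-15,0,0,0,0]}}

```text
t: 2.58
tcp_pos: [0.4356, 0.0094, 0.1073]
ee_rot: [-0.693, 0.693, 0.139, -0.139]
wrist_force: [0.4, -0.2, -0.2]
grip_width: -0.0
```

{"method": "step_arm", "body": {"motion": [-1,1,-3,0,0,0,0,-1,2,-5,0,0,0,0,-1,3,-7,0,0,0,0,-1,4,-9,0,0,0,0,-1,4,-9,0,0,0,0]}}

```text
t: 3.2
tcp_pos: [0.4396, 0.0005, 0.1073]
ee_rot: [0.693, -0.693, -0.139, 0.139]
wrist_force: [0.3, 0.3, -0.2]
grip_width: -0.0001
```

{"method": "step_arm", "body": {"motion": [-1,1,-2,0,0,0,0,-1,2,-4,0,0,0,0,-1,2,-6,0,0,0,0,-1,3,-8,0,0,0,0,-1,3,-8,0,0,0,0]}}

```text
t: 3.82
tcp_pos: [0.4426, -0.0075, 0.1073]
ee_rot: [-0.693, 0.693, 0.139, -0.139]
wrist_force: [0.3, -0.2, 0.2]
grip_width: 0.0004
```

{"method": "step_arm", "body": {"motion": [-1,1,-2,0,0,0,0,-1,2,-4,0,0,0,0,-1,2,-6,0,0,0,0,-1,3,-8,0,0,0,0,-1,3,-8,0,0,0,0]}}

```text
t: 4.45
tcp_pos: [0.4456, -0.0155, 0.1073]
ee_rot: [-0.693, 0.693, 0.139, -0.139]
wrist_force: [-0.8, -0.5, 0.4]
grip_width: 0.0002
```

```bash
python3 - <<'E'
from plan import *
grab('side','side2');crop('side2',270,180,370,270,6,'c2')
u=proj('side2',[.4456,-.0155,.107]);print((u-[270,180])*6)
E
```

```text
[136.08716158 353.1167797 ]
```

View pics/c2.png

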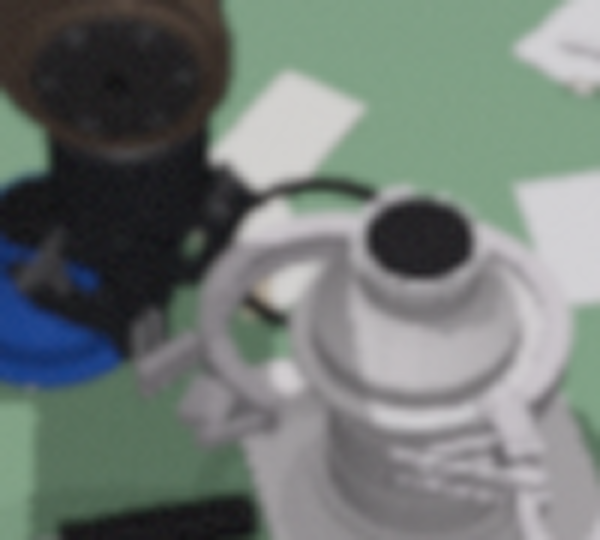

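```bash
python3 - <<'E'
from plan import *
a=cv2.imread('pics/side1.png');b=cv2.imread('pics/side2.png')
for (u,v,w) in((302,243,9),(330,230,9)):   # catch, reducer
    t=a[v-w:v+w,u-w:u+w];r=cv2.matchTemplate(b[v-40:v+40,u-40:u+40],t,cv2.TM_CCOEFF_NORMED);m=cv2.minMaxLoc(r);print(m[1],np.array(m[3])+w-40)
for q in(.8,.75,.7,.65,.6,.55): print(q,proj('side2',jaw(C,yaw,q,-.0345,-.082,.121)).round(1))
for i in range(4): s=sense();print(s['wrist_force'].round(2),s['torque'].round(2));vision.grab_frame('side')
E
```

```text
0.6803832054138184 [4 3]
0.8899034261703491 [1 0]
0.8 [295.4 244.1]
0.75 [297.4 245.6]
0.7 [299.6 247.1]
0.65 [301.8 248.4]
0.6 [304.2 249.7]
0.55 [306.6 250.9]
[0.81 0.27 0.81] [ 0.02 -0.01  0.02]
[ 0.24  0.78 -0.71] [-0.01 -0.03 -0.  ]
[-0.58 -0.03  0.84] [-0.03 -0.03 -0.06]
[ 0.65 -0.13  0.46] [-0.02 -0.05 -0.  ]
```

```bash
python3 - <<'E'
from plan import *
p=sense()['tcp_pos'][:2];v=p-H[:2];print(sense()['t'],p)
for d in range(0,46,2):
    c,s=np.cos(np.radians(d)),np.sin(np.radians(d));q=H[:2]+[c*v[0]-s*v[1],s*v[0]+c*v[1]]
    print(d,d/8,((q-p)*1e3).round(1))
E
```

```text
4.7 [ 0.44557067 -0.01530784]
0 0.0 [0. 0.]
2 0.25 [ 2.2 -4.7]
4 0.5 [ 4.6 -9.3]
6 0.75 [  7.1 -13.8]
8 1.0 [  9.8 -18.3]
10 1.25 [ 12.6 -22.6]
12 1.5 [ 15.6 -26.9]
14 1.75 [ 18.7 -31. ]
16 2.0 [ 22. -35.]
18 2.25 [ 25.4 -38.9]
20 2.5 [ 28.9 -42.7]
22 2.75 [ 32.6 -46.4]
24 3.0 [ 36.4 -49.9]
26 3.25 [ 40.3 -53.3]
28 3.5 [ 44.3 -56.5]
30 3.75 [ 48.5 -59.6]
32 4.0 [ 52.7 -62.6]
34 4.25 [ 57.1 -65.4]
36 4.5 [ 61.5 -68.1]
38 4.75 [ 66.  -70.6]
40 5.0 [ 70.7 -72.9]
42 5.25 [ 75.4 -75.1]
44 5.5 [ 80.1 -77.1]
```

{"method": "step_arm", "body": {"motion": [-1,2.2,-4.7,0,0,0,0.25,-1,4.6,-9.3,0,0,0,0.5,-1,7.1,-13.8,0,0,0,0.75,-1,9.8,-18.3,0,0,0,1]}}

```text
t: 5.2
tcp_pos: [0.455, -0.0336, 0.1073]
ee_rot: [0.682, -0.682, -0.187, 0.188]
wrist_force: [-0.2, 1.0, 1.3]
grip_width: -0.0
```

```bash
python3 - <<'E'
from plan import *
F=[]
for i in range(5): F.append(sense()['wrist_force']);vision.grab_frame('side')
print(np.mean(F,0))
grab('side','side3')
a=cv2.imread('pics/side2.png');b=cv2.imread('pics/side3.png')
for (u,v,w) in((305,248,8),):
    t=a[v-w:v+w,u-w:u+w];r=cv2.matchTemplate(b[v-40:v+40,u-40:u+40],t,cv2.TM_CCOEFF_NORMED);m=cv2.minMaxLoc(r);print(m[1],np.array(m[3])+w-40)
crop('side3',270,180,370,270,6,'c3')
E
```

```text
[-0.28657426  0.06875202  0.06318199]
0.7994063496589661 [6 2]
```

View pics/c3.png

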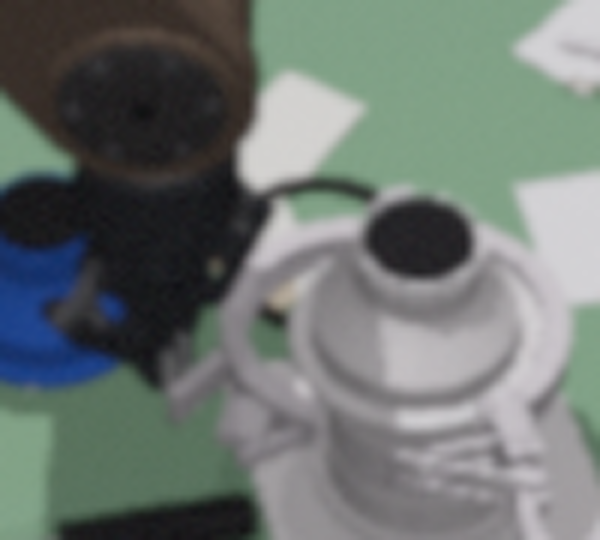

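{"method": "step_arm", "body": {"motion": [-1,2.8,-4.3,0,0,0,0.25,-1,5.8,-8.6,0,0,0,0.5,-1,8.9,-12.7,0,0,0,0.75,-1,12.2,-16.7,0,0,0,1,-1,15.6,-20.6,0,0,0,1.25]}}

```text
t: 6.12
tcp_pos: [0.4704, -0.054, 0.1073]
ee_rot: [0.663, -0.663, -0.246, 0.246]
wrist_force: [-2.5, 1.4, 0.9]
grip_width: -0.0
```

{"method": "step_arm", "body": {"motion": [-1,3.5,-3.8,0,0,0,0.25,-1,7.2,-7.5,0,0,0,0.5,-1,11,-11,0,0,0,0.75]}}

```text
t: 6.5
tcp_pos: [0.4813, -0.065, 0.1072]
ee_rot: [0.65, -0.649, -0.28, 0.281]
wrist_force: [-3.7, 1.4, 1.6]
grip_width: 0.0005
```

```bash
python3 - <<'E'
from plan import *
F=[]
for i in range(5): F.append(sense()['wrist_force']);vision.grab_frame('side')
print(np.mean(F,0)); s=sense();p=s['tcp_pos'][:2];v=p-H[:2];print(p,np.linalg.norm(v),np.degrees(np.arctan2(v[1],v[0])),s['joint_torque'])
for d in np.arange(0,20,.5):
    c,sn=np.cos(np.radians(d)),np.sin(np.radians(d));q=H[:2]+[c*v[0]-sn*v[1],sn*v[0]+c*v[1]]
    print(d,round(d/8,2),((q-p)*1e3).round(1),end=' ')
grab('top','top4');grab('side','side4')
a=cv2.resize(cv2.imread('pics/top4.png')[150:270,290:425],None,fx=3.2,fy=3.2,interpolation=2)
b=cv2.resize(cv2.imread('pics/side4.png')[180:300,260:375],None,fx=3.2,fy=3.2,interpolation=2)
cv2.imwrite('pics/c4.png',np.hstack([a,b]))
E
```

```text
[-2.33884394  0.21147226  0.51126771]
[ 0.48164937 -0.06503955] 0.14853439107990904 -132.03100453608354 [ 1.34359000e-02 -5.10697246e+01 -1.72183728e+01  6.08756882e-02
 -4.31356095e-01 -1.40299290e-02]
0.0 0.0 [0. 0.] 0.5 0.06 [ 1.  -0.9] 1.0 0.12 [ 1.9 -1.7] 1.5 0.19 [ 2.9 -2.6] 2.0 0.25 [ 3.9 -3.4] 2.5 0.31 [ 4.9 -4.2] 3.0 0.38 [ 5.9 -5.1] 3.5 0.44 [ 6.9 -5.9] 4.0 0.5 [ 7.9 -6.7] 4.5 0.56 [ 9.  -7.5] 5.0 0.62 [10.  -8.2] 5.5 0.69 [11. -9.] 6.0 0.75 [12.1 -9.8] 6.5 0.81 [ 13.1 -10.5] 7.0 0.88 [ 14.2 -11.3] 7.5 0.94 [ 15.3 -12. ] 8.0 1.0 [ 16.3 -12.8] 8.5 1.06 [ 17.4 -13.5] 9.0 1.12 [ 18.5 -14.2] 9.5 1.19 [ 19.6 -14.9] 10.0 1.25 [ 20.7 -15.6] 10.5 1.31 [ 21.8 -16.3] 11.0 1.38 [ 22.9 -16.9] 11.5 1.44 [ 24.  -17.6] 12.0 1.5 [ 25.1 -18.3] 12.5 1.56 [ 26.2 -18.9] 13.0 1.62 [ 27.4 -19.5] 13.5 1.69 [ 28.5 -20.2] 14.0 1.75 [ 29.6 -20.8] 14.5 1.81 [ 30.8 -21.4] 15.0 1.88 [ 31.9 -22. ] 15.5 1.94 [ 33.1 -22.6] 16.0 2.0 [ 34.3 -23.1] 16.5 2.06 [ 35.4 -23.7] 17.0 2.12 [ 36.6 -24.3] 17.5 2.19 [ 37.8 -24.8] 18.0 2.25 [ 39.  -25.3] 18.5 2.31 [ 40.1 -25.9] 19.0 2.38 [ 41.3 -26.4] 19.5 2.44 [ 42.5 -26.9]
```

View pics/c4.png

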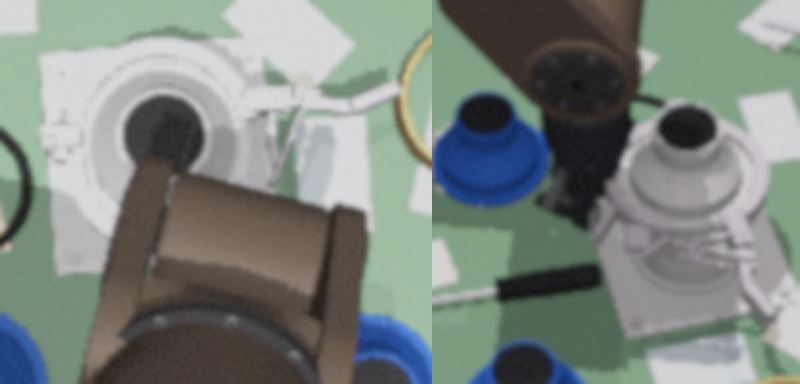

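{"method": "step_arm", "body": {"motion": [-1,2,-1.7,0,0,0,0.12,-1,3.9,-3.4,0,0,0,0.25,-1,5.9,-5.1,0,0,0,0.38,-1,7.9,-6.7,0,0,0,0.5,-1,7.9,-6.7,0,0,0,0.5]}}

```text
t: 7.48
tcp_pos: [0.4899, -0.0721, 0.1073]
ee_rot: [0.639, -0.639, -0.303, 0.303]
wrist_force: [-4.9, 1.3, -0.5]
grip_width: -0.0003
```

{"method": "step_arm", "body": {"motion": [-1,2.1,-1.6,0,0,0,0.12,-1,4.2,-3.1,0,0,0,0.25,-1,4.2,-3.1,0,0,0,0.25]}}

```text
t: 7.85
tcp_pos: [0.494, -0.0751, 0.1072]
ee_rot: [0.634, -0.634, -0.314, 0.314]
wrist_force: [-4.4, 1.2, -0.1]
grip_width: -0.0002
```

{"method": "step_arm", "body": {"motion": [-1,1.1,-0.8,0,0,0,0.06,-1,2.1,-1.5,0,0,0,0.12,-1,2.1,-1.5,0,0,0,0.12]}}

```text
t: 8.22
tcp_pos: [0.4959, -0.0766, 0.1072]
ee_rot: [0.631, -0.631, -0.319, 0.319]
wrist_force: [-5.5, 1.8, -0.1]
grip_width: -0.0002
```

{"method": "step_arm", "body": {"motion": [-1,1.1,-0.7,0,0,0,0.06,-1,2.1,-1.4,0,0,0,0.12,-1,2.1,-1.4,0,0,0,0.12]}}

```text
t: 8.6
tcp_pos: [0.4981, -0.078, 0.1072]
ee_rot: [0.629, -0.628, -0.324, 0.324]
wrist_force: [-5.8, 0.8, 0.5]
grip_width: 0.0005
```

Still below the seal stage. I'll continue in 1 mm increments and watch the force.

{"method": "step_arm", "body": {"motion": [-1,0.9,-0.6,0,0,0,0.05,-1,1.7,-1.1,0,0,0,0.1,-1,1.7,-1.1,0,0,0,0.1]}}

```text
t: 8.98
tcp_pos: [0.4997, -0.0791, 0.1072]
ee_rot: [0.626, -0.626, -0.328, 0.329]
wrist_force: [-5.6, 0.5, 0.1]
grip_width: 0.0001
```

{"method": "step_arm", "body": {"motion": [-1,0.9,-0.5,0,0,0,0.05,-1,1.7,-1.1,0,0,0,0.1,-1,1.7,-1.1,0,0,0,0.1]}}

```text
t: 9.35
tcp_pos: [0.5013, -0.0802, 0.1072]
ee_rot: [0.624, -0.624, -0.333, 0.333]
wrist_force: [-6.4, -0.0, 0.8]
grip_width: 0.0
```

{"method": "step_arm", "body": {"motion": [-1,0.9,-0.5,0,0,0,0.05,-1,1.7,-1.1,0,0,0,0.1,-1,1.7,-1.1,0,0,0,0.1]}}

```text
t: 9.72
tcp_pos: [0.5024, -0.081, 0.1072]
ee_rot: [0.622, -0.621, -0.337, 0.338]
wrist_force: [-9.2, 1.2, 2.0]
grip_width: -0.0001
```

{"method": "step_arm", "body": {"motion": [-1,0.9,-0.5,0,0,0,0.05,-1,1.7,-1,0,0,0,0.1,-1,1.7,-1,0,0,0,0.1]}}

```text
t: 10.1
tcp_pos: [0.5034, -0.0818, 0.1071]
ee_rot: [0.62, -0.618, -0.341, 0.343]
wrist_force: [-11.8, 3.0, 5.1]
grip_width: 0.0002
```

{"method": "step_arm", "body": {"motion": [-1,0.5,-0.3,0,0,0,0,-1,0.9,-0.5,0,0,0,0,-1,0.9,-0.5,0,0,0,0]}}

```text
t: 10.48
tcp_pos: [0.504, -0.0821, 0.1071]
ee_rot: [0.62, -0.618, -0.341, 0.343]
wrist_force: [-14.1, 3.8, 5.3]
grip_width: -0.0003
```

{"method": "step_arm", "body": {"motion": [-1,0.5,-0.3,0,0,0,0,-1,0.9,-0.5,0,0,0,0,-1,0.9,-0.5,0,0,0,0]}}

```text
t: 10.85
tcp_pos: [0.5046, -0.0824, 0.107]
ee_rot: [0.62, -0.618, -0.34, 0.343]
wrist_force: [-14.4, 4.5, 7.0]
grip_width: 0.0003
```

{"method": "step_arm", "body": {"motion": [-1,0.5,-0.3,0,0,0,0,-1,0.9,-0.5,0,0,0,0,-1,0.9,-0.5,0,0,0,0]}}

```text
t: 11.22
tcp_pos: [0.5051, -0.0827, 0.107]
ee_rot: [0.621, -0.617, -0.34, 0.343]
wrist_force: [-16.0, 7.0, 7.3]
grip_width: -0.0001
```

```bash
python3 - <<'E'
from plan import *
F=[]
for i in range(5): F.append(sense()['wrist_force']);vision.grab_frame('side')
print(np.mean(F,0),sense()['tcp_pos']);grab('side','side5')
b=cv2.imread('pics/side5.png')[200:275,310:385];cv2.imwrite('pics/c5.png',cv2.resize(b,None,fx=8,fy=8,interpolation=2))
E
```

```text
[-16.3748104    6.62879724   7.94102413] [ 0.50504578 -0.08264786  0.10701892]
```

View pics/c5.png

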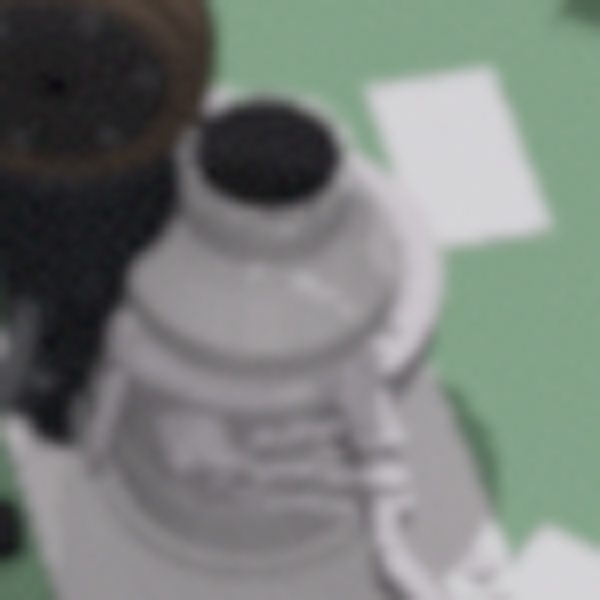

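{"method": "step_arm", "body": {"motion": [-1,0.5,-0.3,0,0,0,0,-1,0.9,-0.5,0,0,0,0,-1,0.9,-0.5,0,0,0,0]}}

```text
t: 11.9
tcp_pos: [0.5058, -0.0831, 0.107]
ee_rot: [0.621, -0.617, -0.34, 0.343]
wrist_force: [-16.4, 6.9, 8.7]
grip_width: -0.0003
```

{"method": "step_arm", "body": {"motion": [-1,0.4,-0.2,0,0,0,0,-1,0.8,-0.4,0,0,0,0,-1,0.8,-0.4,0,0,0,0]}}

```text
t: 12.28
tcp_pos: [0.5062, -0.0833, 0.107]
ee_rot: [0.621, -0.617, -0.34, 0.344]
wrist_force: [-18.9, 8.0, 10.2]
grip_width: 0.0002
```

{"method": "step_arm", "body": {"motion": [-1,-2.6,1.5,0,0,0,0,-1,-5.2,3,0,0,0,0,-1,-7.8,4.5,0,0,0,0,-1,-10.4,6,0,0,0,0,-1,-10.4,6,0,0,0,0]}}

```text
t: 12.9
tcp_pos: [0.4995, -0.0787, 0.1075]
ee_rot: [-0.619, 0.619, 0.342, -0.341]
wrist_force: [-0.3, -0.3, -0.6]
grip_width: 0.0
```

```bash
python3 - <<'E'
from plan import *
F=[]
for i in range(4): F.append(sense()['wrist_force']);vision.grab_frame('side')
print(np.mean(F,0),sense()['tcp_pos'],sense()['t'])
E
```

```text
[0.00018142 0.0341559  0.14455763] [ 0.49933927 -0.0787181   0.10740776] 13.1
```

The force is now zero at a spot where the jaw's spring had been pushing with about 6 N, so the bail is caught. I'll back off, lift over, and go to the lever.

{"method": "step_arm", "body": {"motion": [-1,-13,8,0,0,0,0,-1,-15,5,45,0,0,0,-1,20,-40,50,0,0,-1,-1,50,-85,50,0,0,-2,-1,75,-114,50,0,0,-3]}}

```text
t: 13.72
tcp_pos: [0.5743, -0.1939, 0.1574]
ee_rot: [-0.677, 0.677, 0.204, -0.203]
wrist_force: [0.1, -0.3, 0.3]
grip_width: -0.0
```

```bash
python3 - <<'E'
from plan import *
s=sense();M=R.from_quat(np.r_[s['ee_rot'][1:],s['ee_rot'][0]]).as_matrix();print(s['t'],s['tcp_pos'],np.degrees(np.arctan2(M[1,0],M[0,0])),s['q'][5])
for d in(38,14.5): print(pad(1.77,d)[0]*1e3)
grab('top','top6');grab('side','side6')
a=cv2.resize(cv2.imread('pics/top6.png')[140:260,300:435],None,fx=3.2,fy=3.2,interpolation=2)
b=cv2.resize(cv2.imread('pics/side6.png')[180:300,280:395],None,fx=3.2,fy=3.2,interpolation=2)
cv2.imwrite('pics/c6.png',np.hstack([a,b]))
E
```

```text
13.725 [ 0.57428103 -0.19392259  0.15739712] 33.45405828734911 -1.0185334647004574
[ 567.4796568  -194.33591244]
[ 589.31723693 -185.65431729]
```

View pics/c6.png

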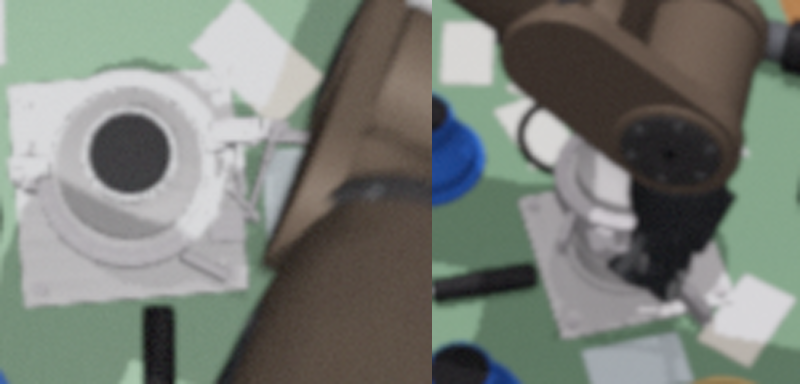

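{"method": "step_arm", "body": {"motion": [-1,-7,0,0,0,0,-0.5,-1,-7,0,-25,0,0,-1,-7,0,-50,0,0,-1,-1,-7,0,-50,0,0,-1]}}

```text
validation failed for argument at $.mo...
```

{"method": "step_arm", "body": {"motion": [-1,5,2,0,0,0,0,-1,10,4,0,0,0,0,-1,15,6,0,0,0,0,-1,20,8,0,0,0,0,-1,20,8,0,0,0,0]}}

```text
t: 14.45
tcp_pos: [0.5943, -0.1842, 0.1573]
ee_rot: [0.677, -0.677, -0.206, 0.206]
wrist_force: [0.1, -0.2, 0.4]
grip_width: -0.0
```

The first call was one number short, so it was refused. The second only moved above the lever, and the force stayed at zero. I'll go back and then descend.

{"method": "step_arm", "body": {"motion": [-1,-27,-10,0,0,0,-0.5,-1,-27,-10,-25,0,0,-1,-1,-27,-10,-50,0,0,-1,-1,-27,-10,-50,0,0,-1]}}

```text
t: 14.95
tcp_pos: [0.5662, -0.1944, 0.106]
ee_rot: [0.69, -0.689, -0.157, 0.158]
wrist_force: [0.6, -0.0, 0.8]
grip_width: -0.0003
```

{"method": "step_arm", "body": {"motion": [-1,5,2,0,0,0,0,-1,10,4,0,0,0,0,-1,15,6,0,0,0,0,-1,20,8,0,0,0,0,-1,20,8,0,0,0,0]}}

```text
t: 15.58
tcp_pos: [0.5874, -0.1864, 0.1074]
ee_rot: [-0.689, 0.689, 0.158, -0.158]
wrist_force: [-0.6, -0.4, -0.0]
grip_width: -0.0005
```

```bash
python3 - <<'E'
from plan import *
s=sense();M=R.from_quat(np.r_[s['ee_rot'][1:],s['ee_rot'][0]]).as_matrix();y0=np.degrees(np.arctan2(M[1,0],M[0,0]));print(s['t'],s['tcp_pos'],y0,s['wrist_force'])
for b in np.arange(1.8,-.1,-.1):
    p,t=pad(b,14.5);print(round(b,1),(p*1e3-s['tcp_pos'][:2]*1e3).round(1),((np.degrees(np.arctan2(t[1],t[0]))-y0)/8).round(2))
E
```

```text
15.575 [ 0.58740045 -0.18639983  0.10737832] 25.78798477718167 [-0.60921995 -0.40119732 -0.03660986]
1.8 [-0.2  1.3] -0.73
1.7 [ 7.  -0.4] -0.01
1.6 [14.4 -1.3] 0.7
1.5 [21.8 -1.5] 1.42
1.4 [29.3 -1. ] 2.14
1.3 [36.6  0.2] 2.85
1.2 [43.8  2.2] 3.57
1.1 [50.7  4.9] 4.29
1.0 [57.3  8.3] 5.0
0.9 [63.6 12.3] 5.72
0.8 [69.4 16.9] 6.43
0.7 [74.8 22.1] 7.15
0.6 [79.6 27.8] 7.87
0.5 [83.8 34. ] 8.58
0.4 [87.3 40.5] 9.3
0.3 [90.2 47.3] 10.01
0.2 [92.4 54.4] 10.73
0.1 [93.9 61.7] 11.45
-0.0 [94.7 69.1] 12.16
```

{"method": "step_arm", "body": {"motion": [-1,7,-0.4,0,0,0,0,-1,14.4,-1.3,0,0,0,0.7,-1,21.8,-1.5,0,0,0,1.4,-1,29.3,-1,0,0,0,2.1,-1,29.3,-1,0,0,0,2.1]}}

```text
t: 16.2
tcp_pos: [0.6167, -0.188, 0.1073]
ee_rot: [-0.659, 0.659, 0.256, -0.256]
wrist_force: [-0.5, -1.4, 0.4]
grip_width: -0.0002
```

{"method": "step_arm", "body": {"motion": [-1,7.3,1.2,0,0,0,0.7,-1,14.5,3.2,0,0,0,1.4,-1,14.5,3.2,0,0,0,1.4]}}

```text
t: 16.58
tcp_pos: [0.6311, -0.1851, 0.1073]
ee_rot: [-0.631, 0.631, 0.319, -0.319]
wrist_force: [-1.0, -4.5, -0.2]
grip_width: 0.0001
```

{"method": "step_arm", "body": {"motion": [-1,6.9,2.7,0,0,0,0.7,-1,13.5,6.1,0,0,0,1.4,-1,19.8,10.1,0,0,0,2.1,-1,19.8,10.1,0,0,0,2.1]}}

```text
t: 17.08
tcp_pos: [0.6513, -0.1753, 0.1074]
ee_rot: [-0.577, 0.578, 0.408, -0.408]
wrist_force: [2.6, -6.9, -1.3]
grip_width: -0.0001
```

{"method": "step_arm", "body": {"motion": [-1,5.8,4.6,0,0,0,0.7,-1,11.2,9.8,0,0,0,1.4,-1,11.2,9.8,0,0,0,1.4]}}

```text
t: 17.45
tcp_pos: [0.6626, -0.1653, 0.1074]
ee_rot: [-0.534, 0.536, 0.463, -0.462]
wrist_force: [2.8, -6.0, -1.1]
grip_width: -0.0002
```

{"method": "step_arm", "body": {"motion": [-1,4.8,5.7,0,0,0,0.5,-1,9,11.9,0,0,0,1,-1,12.5,18.4,0,0,0,1.5,-1,12.5,18.4,0,0,0,1.5]}}

```text
t: 17.95
tcp_pos: [0.6747, -0.1461, 0.1074]
ee_rot: [-0.484, 0.484, 0.516, -0.515]
wrist_force: [1.4, -2.7, 0.3]
grip_width: -0.0
```

{"method": "step_arm", "body": {"motion": [-1,1.5,3.4,0,0,0,0.3,-1,2.9,6.8,0,0,0,0.6,-1,4.1,10.4,0,0,0,1,-1,4.1,10.4,0,0,0,1]}}

```text
t: 18.45
tcp_pos: [0.6783, -0.1351, 0.1072]
ee_rot: [-0.446, 0.446, 0.549, -0.549]
wrist_force: [0.5, -0.9, -0.4]
grip_width: -0.0004
```

{"method": "step_arm", "body": {"motion": [-1,0.9,3.6,0,0,0,0,-1,1.7,7,0,0,0,0,-1,1.7,7,0,0,0,0]}}

```text
t: 18.82
tcp_pos: [0.6801, -0.1283, 0.1073]
ee_rot: [-0.446, 0.446, 0.549, -0.549]
wrist_force: [0.4, 0.5, -0.3]
grip_width: 0.0002
```

```bash
python3 - <<'E'
from ov import *
from plan import C,yaw
print(sense()['wrist_force'],sense()['t'])
grab('side','side7')
a=overlay('side7',C,yaw,0.0,0.02,(300,180,390,280),6,'');b=cv2.imread('pics/side7.png')
cv2.imwrite('pics/c7.png',a)
E
```

```text
[ 0.40768213  0.46609991 -0.27007751] 18.825
```

{"method": "step_arm", "body": {"motion": [-1,0,3,0,0,0,0,-1,0,6,0,0,0,0,-1,0,6,0,0,0,0]}}

```text
t: 19.25
tcp_pos: [0.6801, -0.1225, 0.1073]
ee_rot: [-0.446, 0.446, 0.549, -0.549]
wrist_force: [-0.7, 0.3, 1.2]
grip_width: -0.0003
```

{"method": "step_arm", "body": {"motion": [-1,-0.5,2,0,0,0,0,-1,-1,4,0,0,0,0,-1,-1,4,0,0,0,0]}}

```text
t: 19.62
tcp_pos: [0.6796, -0.1207, 0.1075]
ee_rot: [0.445, -0.447, -0.548, 0.549]
wrist_force: [1.4, -11.7, -1.6]
grip_width: 0.0
```

It meets the hard stop at the predicted closed position (y ≈ -0.121 measured, -0.119 predicted). I'll back away clear of everything and check.

{"method": "step_arm", "body": {"motion": [-1,3,-15,0,0,0,0,-1,6,-30,0,0,0,0,-1,6,-32,60,0,0,0,-1,6,-80,100,0,0,0,-1,0,-130,120,0,0,0]}}

```text
t: 20.25
tcp_pos: [0.6798, -0.2503, 0.2302]
ee_rot: [-0.445, 0.447, 0.549, -0.548]
wrist_force: [0.8, -0.6, -0.3]
grip_width: 0.0001
```

{"method": "step_arm", "body": {"motion": [-1,0,-55,10,0,0,0,-1,0,-110,10,0,0,0,-1,0,-110,10,0,0,0]}}

```text
t: 20.62
tcp_pos: [0.6779, -0.3635, 0.2364]
ee_rot: [0.448, -0.447, -0.548, 0.548]
wrist_force: [0.4, 0.3, -0.2]
grip_width: 0.0002
```

```bash
python3 - <<'E'
from ov import *
from plan import C,yaw
s=sense();print(s['wrist_force'],s['t'],s['tcp_pos'])
grab('side','side8');grab('top','top8')
a=cv2.resize(cv2.imread('pics/top8.png')[150:235,295:390],None,fx=4.2,fy=4.2,interpolation=2)
b=cv2.resize(cv2.imread('pics/side8.png')[195:280,295:385],None,fx=4.2,fy=4.2,interpolation=2)
h=max(a.shape[0],b.shape[0]);im=np.hstack([a,b])
t=np.hstack([cv2.resize(cv2.imread('pics/'+n)[:,:],(im.shape[1]//2,230)) for n in('top8.png','side8.png')])
cv2.imwrite('pics/c8.png',np.vstack([im,cv2.resize(t,(im.shape[1],230))]))
# bystander motion: difference before/after near image regions
A=cv2.imread('pics/top0.png');B=cv2.imread('pics/top8.png')
for n,(u,v,w) in dict(hoop=(438,181,32),seal=(277,208,28),driver=(350,275,24),steamer=(127,224,38),mallet=(475,270,24),reducer=(341,192,18),blank=(163,313,16)).items():
    r=cv2.matchTemplate(B[v-w-12:v+w+12,u-w-12:u+w+12],A[v-w:v+w,u-w:u+w],cv2.TM_CCOEFF_NORMED);m=cv2.minMaxLoc(r);print(n,round(m[1],2),np.array(m[3])-12)
E
```

```text
[ 0.44829205  0.29928744 -0.19717279] 20.625 [ 0.67787023 -0.36345957  0.23642094]
hoop 0.68 [0 0]
seal 1.0 [0 0]
driver 0.14 [ 12 -12]
steamer 1.0 [0 0]
mallet 0.26 [-7 10]
reducer 0.9 [ 0 -5]
blank 0.9 [0 0]
```

View pics/c8.png

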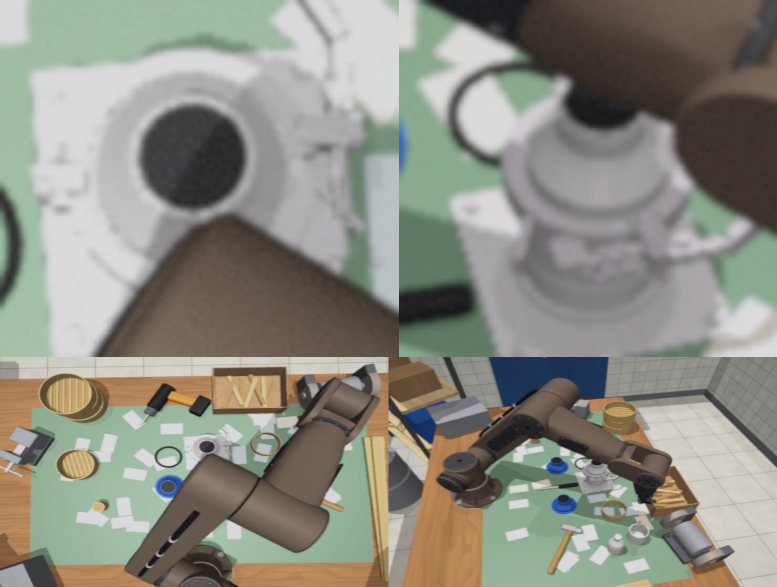

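```bash
python3 - <<'E'
from plan import *
for b in(0,.1,.3): print(b,[((proj('side8',lev(C,yaw,b,x,y,.115))-[295,195])*4.2+[399,0]).round() for x,y in((0,0),(.0487,0),(.0799,.018))])
workorder.finish_job()
E
```

```text
0 [array([652., 253.]), array([722., 239.]), array([757., 210.])]
0.1 [array([652., 253.]), array([723., 245.]), array([763., 219.])]
0.3 [array([652., 253.]), array([725., 257.]), array([771., 238.])]
the job is handed in; nothing more can be done
```

I closed the ring and the latch, and handed the job in at about t = 20.6 s of the 64 s allowed. I could not fully confirm that the lever is closed to below 0.06 rad.

**What I did:** I pushed the free half round by its ear with the shut fingertips. The push peaked at about 20.5 N horizontally, or 23 N on the wrist sensor in total. I then backed off, swung the lever through its arc and pressed it until it met a hard stop at about 12 N. After that I moved the arm clear.

**Checks that agree:**
- **Bail:** once I backed off, the force fell to zero at a spot where the uncaught jaw had been pushing with about 6 N. I take that to mean the bail was caught.
- **Lever:** the force rose to about 7 N, faded to zero past centre, and the stop came within about 3 mm of where I predicted it for a shut lever. The last side view shows it lying along the fixed half.
- **Reducer:** it moved 5 px (about 10 mm) towards centre, matching its 10 mm starting offset.
- **Bystanders:** the hoop, seal, steamer and blank match their start positions to the pixel.

**Checks that failed or are open:**
- **Lever angle:** the last side-view overlay drew the shut lever about 10–15 enlarged pixels (6–8 mm) above where I read it in the picture. That fits 0.1–0.2 rad better than 0.02, but my fit errors and reading are of similar size. I ran that check in the same script as the hand-in, so I did not act on it. The hard stop is my evidence that it is closed.
- **Hidden bystanders:** image matching could not check the screwdriver or mallet because the arm covered them in the top view. They looked unmoved in the side view.
- **Not measured:** the final jaw angle and the reducer's final tilt.
- **Refused move:** one call was a number short and was refused, so the next move ran above the lever; it touched nothing.

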